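Move the lift-off hatch door to the marker-pen cabinet

ROBOT

A 6-joint arm with a two-finger parallel gripper is mounted at the origin on the work surface. World frame = base frame: x ahead of the robot, y to its left, z up, the work surface at z = 0. Lengths are in m, angles in rad, forces in N, time in s.
With the tool pointing down it reaches from about 0.3 to 0.875 m from the base axis. Payload 6.4 kg.
Tool frame: the origin (TCP) lies on the centre line of the jaws, within the pads' length; the fingertips stand 25 mm ahead of it and the grasp point (between the pads) lies 6 mm ahead of it; z points along the fingers, y is the line along which they close (so a half turn about z gives the same grasp; the last joint's range is limited). The gripper opens to 85 mm and grips with 20 to 120 N. Pads are 22 mm wide; open, the fingers measure 114 mm over their backs; the gripper's body (76 mm by 85 mm) begins 54 mm behind the grasp point. The pads swing forward as they close: fully open they stand 13 mm farther back than shut.
Start: joints at [1.017, 0.181, 1.607, -0, 1.354, -0.206], TCP at [0.196, 0.541, 0.256] pointing down, gripper open.
Joint ranges: [-2.99, 2.99], [-0.89, 2.07], [0.3, 2.58], [-1.14, 4.28], [0, 2.63], [-3.12, 3.12]. Speed limits (rad/s): [2.57, 2.57, 3.01, 3.14, 3.14, 3.14].

INTERFACE

Orientations are given as a unit quaternion [w, x, y, z].
In Python, from bench import get_obs, camera, hand_in, spot_in gives the robot as it stands.
- The arm moves only by the shell command python3 -m jog 'ROWS'. ROWS is JSON, one flat list of numbers, 7 for each row, row after row: the shift along the tool's x, y, z in m, then the turn, a rotation vector about the tool's x, y, z in rad, then the closure, from 0 (fully open) to 1 (shut). A call has 1 to 20 rows; each row is the pose to reach, as a shift and turn from the pose commanded when the call began, along the tool's axes at that moment; what a row does not reach only later rows make up. A row lasts 1/8 s, in which the tool goes at most 62.5 mm and 10.7 degrees, less where a joint would pass 70% of its speed; a pose out of reach is approached as far as the arm can. A call with a gripper value outside its range is refused whole. The fingers move at their own pace and stop on an object; the grip force is fixed at half the most. Time passes only in rows, so rows that repeat a pose let the fingers close. It gives the time, the measured TCP pose, the force, the opening and the grip force at its end, in the units of the state.
- get_obs(): the state, without advancing time (a new reading comes with each control period).
- camera(name): name is "scene" or "top"; returns a dict with "frame" (384x512x3 uint8, red, green, blue), "mtx" (3x3 intrinsics, pixels), "extrinsics" (4x4, takes a point from camera to world coordinates). Camera axes: x right, y up, looking along -z (the intrinsics and any distortion apply to the point x, -y, -z); pixel columns grow to the right and rows downward; lengths in m; the calibration is good to about 2 mm. A picture is of the moment at which its call begins. There is no depth.
- hand_in(): hands the job in; it is judged then, once.
Trained networks look in a picture, given as the dict that the camera call returned (one of the last four; its "shot" number tells which), for a name from the list of things; names that differ only in an ending like _2 or _b are one class to them, and where a whole thing is asked for, a point or a joint stands for the part that bears it (a point fixed in the world has none). Each returns a list of dicts, best first, with "confidence" (0 to 1); they miss things now and then, are a little off and sometimes report something else, mostly with a low value. They report only what shows in the picture. A call takes as long as a camera call. They do not tell look-alikes from the thing itself.
- spot_in(picture, name): "xyz" ([x, y, z] in m, in world coordinates, good to about 4 mm: the middle of the surface that is visible of it).
The state is a dict: "time_s": time; "q": joint angles; "dq": joint speeds; "joint_efforts": joint torques, N m; "eef_pos": TCP position; "eef_rot": TCP orientation; "wrist_force": force on the tool from outside, world axes, zero at the start; "torque": the same for the moment, N m; "opening": opening from 0.0 (shut) to 1.0 (fully open); "grasp_force": force on a finger pad.
Only numpy, scipy, OpenCV 4.12 (cv2) and the standard library are available. Lean on these libraries where they do the work, as an engineer would, in place of code of your own. Each camera call takes 0.05 s, during which the arm holds its last target. There are 200 camera calls.

TASK

The small lift-off hatch door hangs on the wrong craft cabinet. Squeeze the two upright tabs of its sprung hinge pins together from above to pull the pins in, lift the door straight off, and drop it into the empty hinge seat of the open cabinet that has three marker pens on its roof, then let go so that both pins spring out under the lips and the door hangs there upright.

Things in the scene. Friction and masses are not known exactly. Their poses are not given: they have to be found in the camera images.
- door_grip (a point): Grip point of the door, midway between its two upright steel tabs (24 wide along x, 4 thick, from 38 below to 16 mm above it; outer faces 60 mm apart along y). 46 mm below it lies the axis of the aluminium hinge bar (16 x 96 x 16, along y), and under that a wooden panel 60 wide, 6 thick, lower edge 124 mm below it. z up, x square to the panel. 0.22 kg. Same both ways round.
- pen_hinge (a point): Middle of the empty hinge seat, at the bar's axis height when home, 115 mm up: door_grip is then 46 mm above it. y along hinge, z up, x out of the cabinet's front, away from the robot. Open from above: steel floors 8 mm below it, 37 to 76 mm out each side, carry the bar's ends; guides 18 mm before and behind, 8 high; lips from 58 mm out, 18 to 23 mm above it. Fixed cabinet 138 high.
- pin_left (a joint): How far the door's +y hinge pin (8 mm thick, on the bar's axis) is pulled in, m: 0 out (tip 69 mm from the middle), 0.018 in (51 mm). It moves with its tab; its spring needs 3 N to start, 6.6 N at the end. Both in: 24 mm over the tabs, and held so, the door lifts by them. With a pin out, the seat's lip stops it. It hangs in a like seat at the start: raise it 110 mm to clear.
- pin_right (a joint): The same for the door's -y pin. Three such plywood cabinets stand in a row in any order: the door's own has a small cardboard box on its roof, the pen cabinet three white marker pens lying side by side, the third a stack of paper (also open; leave it so). Letting go of the tabs lets the springs push both pins out.
Mind the look-alikes: they are no part of the job. Of the things that look like the part that bears door_grip, the middle-sized one is meant.

How it is judged:
On the way, in this order (a step that is already met when the one before it is completed fails the run):
1. both sprung pins are pulled in (value of joint each of pin_left, pin_right above 0.012 m), for 0.1 s.
2. the door is lifted off, clear above its hinge seat (z of door_grip in the frame of pen_hinge above 0.13 m), for 0.1 s.
At the end, for the whole second after the job is handed in: The door hangs in the hinge seat of the marker-pen cabinet: its grip point is 46 mm (within 6 mm) above the seat's middle, within 16 mm of it across and 12 mm along the hinge, the door is upright within 10 degrees, and both pins are out to within 6 mm and still (x of door_grip in the frame of pen_hinge between -0.016 and 0.016 m and y of door_grip in the frame of pen_hinge between -0.012 and 0.012 m and z of door_grip in the frame of pen_hinge between 0.04 and 0.052 m and angle between door_grip's own z axis and vertical below 0.17 rad and value of joint each of pin_left, pin_right below 0.006 m and velocity of joint each of pin_left, pin_right below 0.02 m/s); the robot touches nothing.
It also fails if it takes over 48 s, if anything falls off the work surface, if the arm or the gripper's body presses on something with over 40 N, if the wrist force passes 120 N, or if a joint passes its speed limit or range.

## Working session

There is one attempt and no reset: what is moved stays moved. The work goes in short steps, Python scripts to look and compute and a shell command to move; the robot and the scene stay as the last step left them, time stands still between calls to the robot, and variables do not carry over. Pictures are saved under pics/ and viewed, at most 10 in all, crops included, and the job is handed in when it is done.

```bash
mkdir -p pics
python3 - <<'E'
from bench import *
import cv2,numpy as np
o=get_obs();print(o['time_s'],o['eef_pos'],o['eef_rot'],o['opening'])
for n in("scene","top"):
    c=camera(n);cv2.imwrite(f"pics/{n}0.png",c['frame'][:,:,::-1])
    print(n,c['mtx'].tolist(),np.round(c['extrinsics'],4).tolist(),[k for k in c])
    K=c['mtx'];T=np.linalg.inv(c['extrinsics'])
    for nm in("door_grip","pen_hinge","pin_left"):
        for d in spot_in(c,nm):
            p=T@np.r_[d['xyz'],1];u=K@np.array([p[0],-p[1],-p[2]]);print(nm,np.round(d['xyz'],3),d['confidence'],np.round(u[:2]/u[2]))
E
```

```text
0.0 [0.19568619 0.54013133 0.25538433] [-3.37546968e-04  1.73030779e-01  9.84916017e-01 -8.21593365e-04] 0.9972484511410367
scene [[437.71122141760674, 0.0, 260.0294489779024], [0.0, 437.71122141760674, 194.70113910335422], [0.0, 0.0, 1.0]] [[-0.8955, -0.2914, 0.3364, 0.9442], [0.4448, -0.6129, 0.6531, 0.6315], [0.0158, 0.7345, 0.6785, 0.8691], [0.0, 0.0, 0.0, 1.0]] ['frame', 'mtx', 'extrinsics', 'shot']
door_grip [ 0.707 -0.334  0.106] 0.92 [178. 159.]
door_grip [ 0.588 -0.003  0.122] 0.78 [271. 218.]
door_grip [0.711 0.085 0.079] 0.63 [239. 275.]
pen_hinge [0.482 0.252 0.109] 0.93 [371. 285.]
pen_hinge [ 0.589 -0.001  0.124] 0.57 [271. 218.]
pin_left [0.712 0.085 0.079] 0.62 [239. 275.]
pin_left [ 0.666 -0.351  0.153] 0.6 [189. 138.]
pin_left [0.583 0.025 0.157] 0.44 [279. 215.]
top [[399.69056291443525, 0.0, 247.95097352356197], [0.0, 399.69056291443525, 191.09438553057043], [0.0, 0.0, 1.0]] [[-0.1363, 0.9706, -0.1986, 0.4521], [-0.9907, -0.1341, 0.0245, -0.0265], [-0.0029, 0.2001, 0.9798, 0.9899], [0.0, 0.0, 0.0, 1.0]] ['frame', 'mtx', 'extrinsics', 'shot']
door_grip [ 0.582 -0.004  0.116] 0.73 [231. 215.]
door_grip [0.702 0.064 0.063] 0.6 [197. 172.]
door_grip [ 0.699 -0.343  0.117] 0.58 [372. 144.]
pen_hinge [0.466 0.235 0.108] 0.8 [128. 283.]
pin_left [0.572 0.025 0.16 ] 0.49 [217. 218.]
pin_left [0.713 0.087 0.078] 0.49 [186. 167.]
```

View pics/scene0.png

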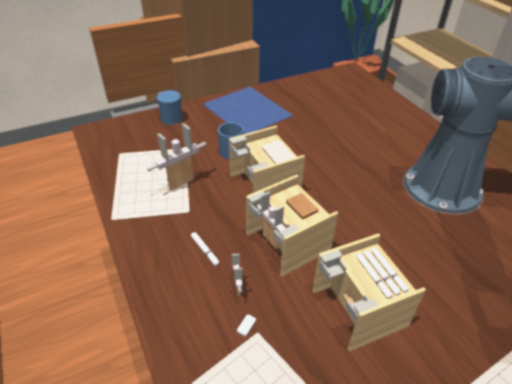

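View pics/top0.png

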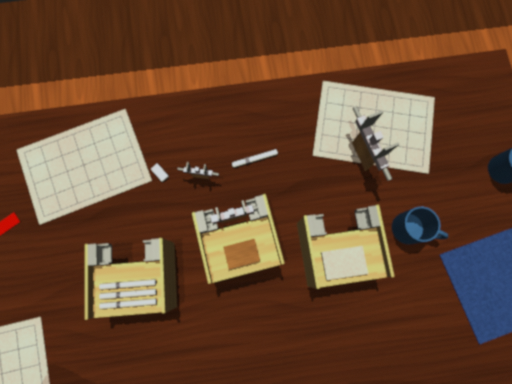

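The door candidates in the scene picture are the large one standing on the paper (178,159), the one on the box cabinet (271,218), and the small one on the table (239,275). I choose the middle-sized one at (271,218), which is hanging on the cabinet with the cardboard box. The pen cabinet is at (371,285) in scene and (128,283) in top. Next I'll check this in a close crop.

Run:
```python
import cv2,numpy as np
s=cv2.imread('pics/scene0.png');t=cv2.imread('pics/top0.png')
a=lambda i,x,y,w,h,k:cv2.resize(i[y:y+h,x:x+w],None,fx=k,fy=k,interpolation=cv2.INTER_CUBIC)
cv2.imwrite('pics/c1.png',np.vstack([np.hstack([a(t,190,192,80,60,5),a(t,80,230,80,60,5)]),np.hstack([a(s,240,175,80,60,5),a(s,310,230,80,60,5)])]))
```

```text
(no output)
```

View pics/c1.png

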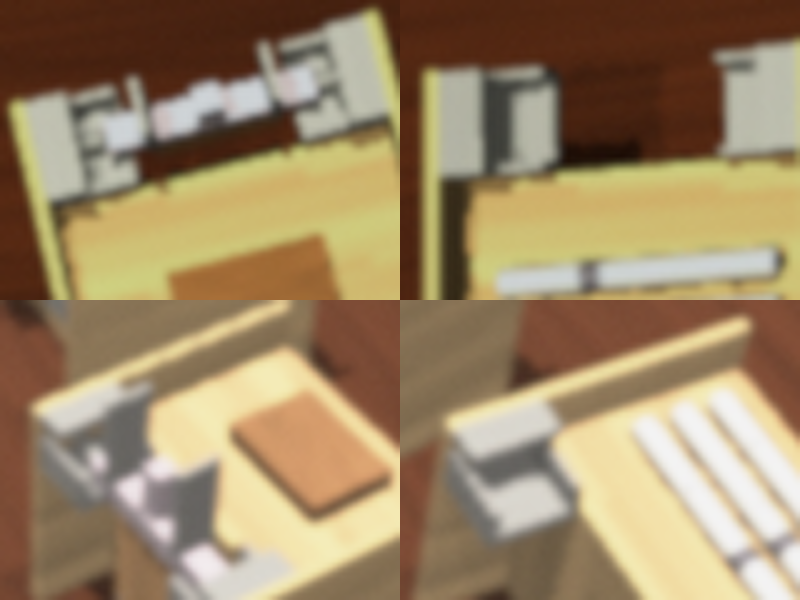

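The crop shows the door in the box cabinet's seat, with its two tabs at about (217,208) and (243,200) in top. The pen cabinet's seat is empty. Next I'll enlarge both cabinets for exact corners.

Run:
```python
import cv2,numpy as np
t=cv2.imread('pics/top0.png')
def a(n,x,y):
    o=cv2.resize(t[y:y+75,x:x+100],None,fx=8,fy=8,interpolation=cv2.INTER_CUBIC)
    for k in range(0,100,10):
        cv2.line(o,(k*8,0),(k*8,599),(0,255,255) ,1)
        if k<75: cv2.line(o,(0,k*8),(799,k*8),(0,255,255),1)
    cv2.imwrite(n,o)
a('pics/d8.png',188,190);a('pics/p8.png',80,234)
```

```text
(no output)
```

View pics/d8.png

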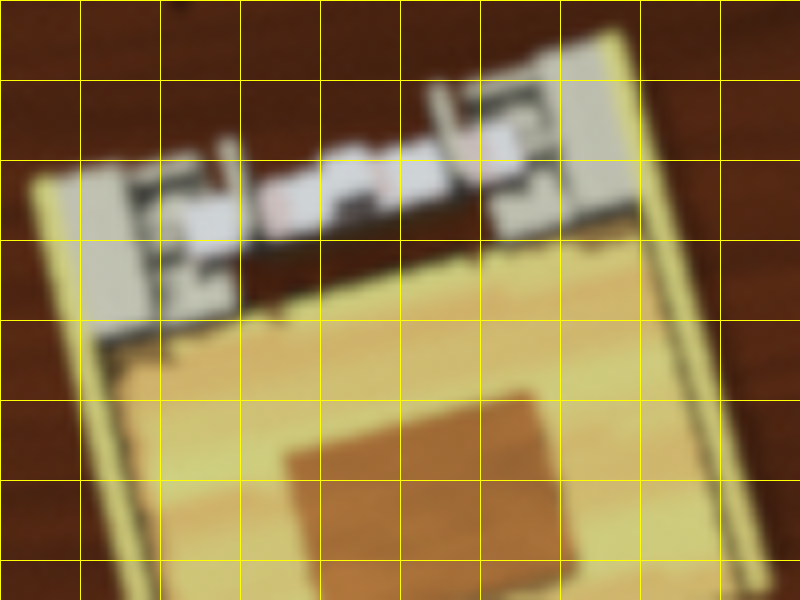

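View pics/p8.png

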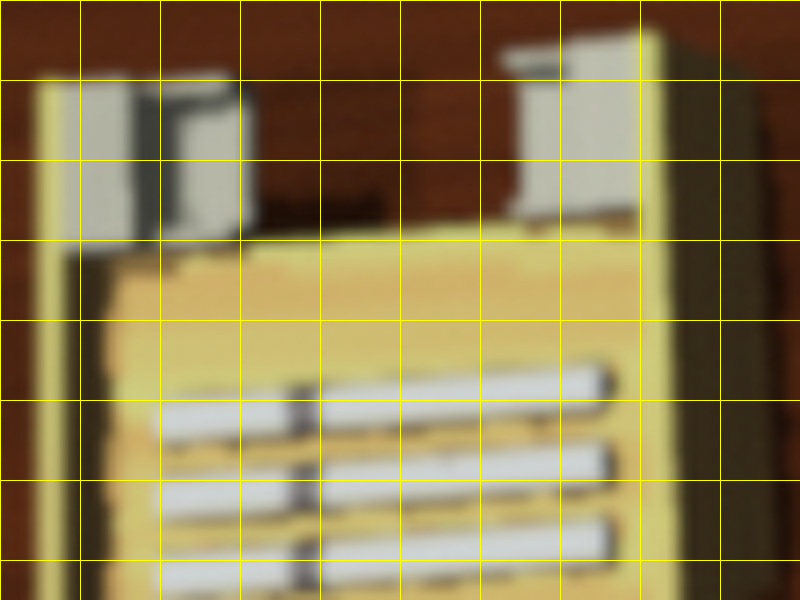

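```bash
cat > h.py <<'E'
import numpy as np
K=np.array([[399.6906,0,247.951],[0,399.6906,191.0944],[0,0,1]])
E_=np.array([[-0.1363,0.9706,-0.1986,0.4521],[-0.9907,-0.1341,0.0245,-0.0265],[-0.0029,0.2001,0.9798,0.9899]])
def px(u,v,z,K=K,E=E_):
    d=np.linalg.inv(K)@[u,v,1];d=E[:,:3]@[d[0],-d[1],-d[2]];o=E[:,3]
    return o+d*(z-o[2])/d[2]
E
python3 - <<'E'
from h import *
def g(o,pts,z): return np.array([px(o[0]+(a-0)/8,o[1]+b/8,z)[:2] for a,b in pts])
for n,o,L in(("door",(188,190),[(58,178),(95,340),(598,36),(640,205)]),("pen",(80,234),[(62,80),(65,250),(638,35),(640,208)])):
    P=g(o,L,.138);l=P[:2].mean(0);r=P[2:].mean(0);d=l-r
    print(n,P.round(4).tolist(),"centre",P.mean(0).round(4),"width",np.linalg.norm(d),"yaw deg",np.degrees(np.arctan2(-d[0],d[1])),"fronts",np.linalg.norm(P[0]-P[1]),np.linalg.norm(P[2]-P[3]), np.degrees([np.arctan2(*(P[i]-P[i+1])[::-1]) for i in (0,2)]))
print("plank",g((188,190),[(32,180),(622,30)],.138),g((80,234),[(37,82),(660,30)],.138))
print("tab front tops",g((188,190),[(230,138),(437,85)],.177), g((188,190),[(230,138),(437,85)],.177).mean(0))
# bar end visible: top of pads z=.123
print("bar ends", g((188,190),[(180,228),(525,150)],.123))
E
```

```text
door [[0.5943, 0.0709], [0.5496, 0.066], [0.6129, -0.0786], [0.5656, -0.0831]] centre [ 0.5806 -0.0062] width 0.15031977260232524 yaw deg 6.62135003961286 fronts 0.044948763899499374 0.04751807078286835 [6.34600488 5.47041568]
pen [[0.5578, 0.3043], [0.5133, 0.3061], [0.5488, 0.1519], [0.5036, 0.1556]] centre [0.5309 0.2295] width 0.15177271370545814 yaw deg -3.5450523581894537 fronts 0.04452707634385723 0.045387222497268565 [-2.23186726 -4.6396455 ]
plank [[ 0.59466906  0.07792414]
 [ 0.6136505  -0.08529844]] [[0.55821561 0.31093314]
 [0.54934682 0.14596229]]
tab front tops [[ 0.592026    0.02144893]
 [ 0.59846861 -0.03318877]] [ 0.5952473  -0.00586992]
bar ends [[ 0.57849795  0.04116186]
 [ 0.58694753 -0.05511988]]
```

```bash
python3 -m jog '[-0.09,-0.06,-0.01,0,0,-0.08,0, -0.14,-0.10,-0.01,0,0,-0.13,0, -0.19,-0.13,-0.01,0,0,-0.17,0, -0.23,-0.16,-0.01,0,0,-0.20,0, -0.27,-0.19,-0.01,0,0,-0.24,0, -0.31,-0.215,-0.01,0,0,-0.27,0, -0.35,-0.243,-0.01,0,0,-0.30,0, -0.39,-0.27,-0.01,0,0,-0.34,0, -0.43,-0.30,-0.01,0,0,-0.38,0, -0.47,-0.325,-0.01,0,0,-0.41,0, -0.51,-0.355,-0.01,0,0,-0.44,0, -0.535,-0.372,-0.01,0,0,-0.455,0, -0.5495,-0.382,-0.01,0,0,-0.4625,0, -0.5495,-0.382,-0.01,0,0,-0.4625,0, -0.5495,-0.382,-0.01,0,0,-0.4625,0, -0.5495,-0.382,-0.01,0,0,-0.4625,0]'
cat > st.py <<'E'
from bench import *
import numpy as np
from scipy.spatial.transform import Rotation as R
def st():
    o=get_obs();q=o['eef_rot'];M=R.from_quat(np.r_[q[1:],q[0]]).as_matrix()
    print(o['time_s'],np.round(o['eef_pos'],4),'yaw of y',np.degrees(np.arctan2(M[1,1],M[0,1])),'z',M[:,2].round(4),'open',o['opening'],'grip',o['grasp_force'],np.round(o['wrist_force'],1),np.round(o['q'],2))
    return np.array(o['eef_pos']),M
E
python3 - <<'E'
from st import *
p,M=st();print("delta tool",(M.T@([.582,-.0065,.173]-p)).round(4))
import cv2
o=[]
for n,x,y in(("top",170,150),("scene",210,120)):
    f=camera(n)['frame'][y:y+120,x:x+120,::-1];o.append(cv2.resize(f,(400,400),interpolation=cv2.INTER_CUBIC))
cv2.imwrite('pics/a1.png',np.hstack(o))
E
```

```text
time_s: 2.4
eef_pos: [0.5819, -0.0047, 0.2664]
eef_rot: [-0.0, -0.058, 0.998, 0.0]
wrist_force: [0.0, 0.1, -0.3]
opening: 1.005
grasp_force: 0.0
2.4 [ 0.5819 -0.0047  0.2664] yaw of y 96.64584852725051 z [-0.e+00  2.e-04 -1.e+00] open 1.004823183053799 grip 0.0 [ 0.   0.1 -0.3] [-0.21  0.19  1.58  0.    1.38 -1.9 ]
delta tool [ 0.0001 -0.0018  0.0934]
```

View pics/a1.png

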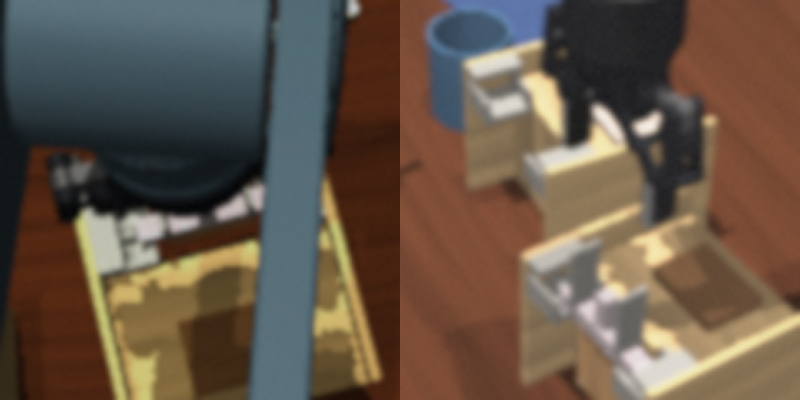

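The gripper is above the door, aligned with the hinge and still clear of the tabs. Next I'll go down.

```bash
python3 -m jog '[0,-0.0018,0.02,0,0,0,0, 0,-0.0018,0.045,0,0,0,0, 0,-0.0018,0.06,0,0,0,0, 0,-0.0018,0.07,0,0,0,0, 0,-0.0018,0.08,0,0,0,0, 0,-0.0018,0.088,0,0,0,0, 0,-0.0018,0.0935,0,0,0,0, 0,-0.0018,0.0935,0,0,0,0, 0,-0.0018,0.0935,0,0,0,0]'
python3 - <<'E'
from st import *
st()
import cv2
f=camera("scene")['frame'][160:250,230:350,::-1];cv2.imwrite('pics/a2.png',cv2.resize(f,(720,540),interpolation=cv2.INTER_CUBIC))
E
```

```text
time_s: 3.62
eef_pos: [0.5828, -0.0077, 0.1732]
eef_rot: [0.0, -0.057, 0.998, -0.0]
wrist_force: [-0.3, -0.8, 0.1]
opening: 0.997
grasp_force: 0.0
3.625 [ 0.5828 -0.0077  0.1732] yaw of y 96.57249859702074 z [ 6.e-04 -2.e-04 -1.e+00] open 0.9965616722984746 grip 0.0 [-0.3 -0.8  0.1] [-0.22  0.28  1.66 -0.    1.2  -1.9 ]
```

View pics/a2.png

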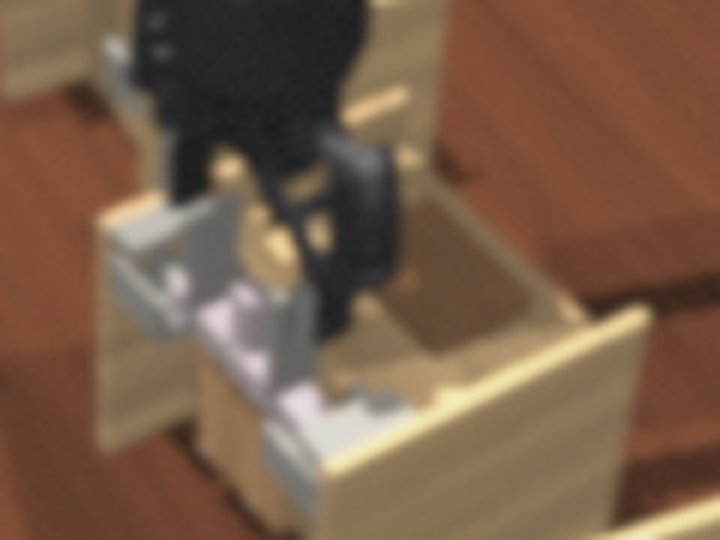

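The fingers straddle the tabs but may sit slightly behind them. I'll check that by projecting the modelled tabs and fingertips onto the scene picture.

Run:
```python
from st import *
import cv2
c=camera("scene");K=c['mtx'];T=np.linalg.inv(c['extrinsics']);k=6
f=cv2.resize(np.ascontiguousarray(c['frame'][160:250,230:350,::-1]),(720,540),interpolation=cv2.INTER_CUBIC)
def pr(P):
    p=T@np.r_[P,1];u=K@np.array([p[0],-p[1],-p[2]]);return ((u[:2]/u[2]-[230,160]+.5)*k)
def box(cen,yaw,lo,hi,col):
    a=np.radians(yaw);Rz=np.array([[np.cos(a),-np.sin(a),0],[np.sin(a),np.cos(a),0],[0,0,1]])
    C=[[lo[0],hi[0]],[lo[1],hi[1]],[lo[2],hi[2]]]
    V=[(i,j,l) for i in(0,1) for j in(0,1) for l in(0,1)]
    q={v:pr(cen+Rz@[C[0][v[0]],C[1][v[1]],C[2][v[2]]]) for v in V}
    for v in V:
        for w in V:
            if sum(abs(np.array(v)-w))==1 and v<w: cv2.line(f,tuple(map(int,q[v])),tuple(map(int,q[w])),col,1)
D=np.array([.582,-.0065,.161])
for s in(-1,1):
    y=sorted([s*.026,s*.030]);box(D,6.6,[-.012,y[0],-.038],[.012,y[1],.016],(0,255,0))
    y=sorted([s*.0425,s*.057]);box(np.array([.5828,-.0077,.1732]),6.6,[-.011,y[0],-.012],[.011,y[1],.02],(0,0,255))
box(D,6.6,[-.008,-.048,-.054],[.008,.048,-.038],(255,255,0))
cv2.imwrite('pics/a3.png',f)
```

```text
(no output)
```

View pics/a3.png

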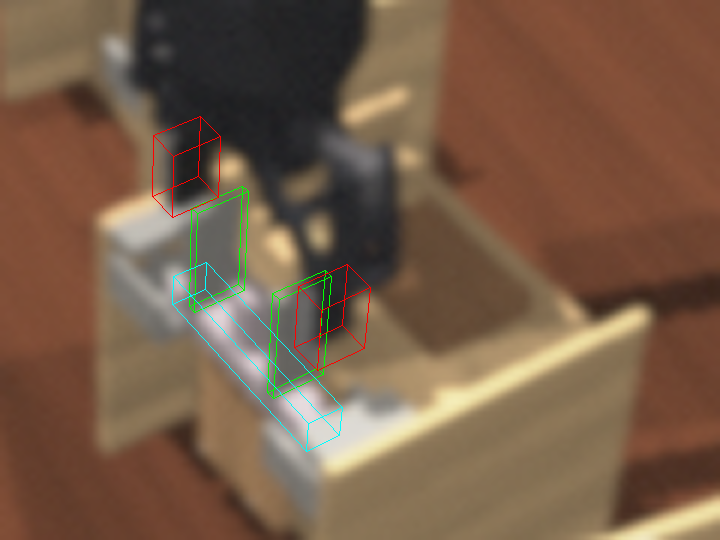

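The finger model matches the picture, and the tabs sit about 3 mm further out (+x) than I had assumed. I'll shift by that and squeeze.

```bash
python3 -m jog '[-0.0025,0,0,0,0,0,0, -0.0025,0,0,0,0,0,0, -0.0025,0,0,0,0,0,1, -0.0025,0,0,0,0,0,1, -0.0025,0,0,0,0,0,1, -0.0025,0,0,0,0,0,1, -0.0025,0,0,0,0,0,1, -0.0025,0,0,0,0,0,1, -0.0025,0,0,0,0,0,1, -0.0025,0,0,0,0,0,1, -0.0025,0,0,0,0,0,1, -0.0025,0,0,0,0,0,1]'
python3 -c "
from st import *
st()"
```

```text
time_s: 5.22
eef_pos: [0.5866, -0.0076, 0.1754]
eef_rot: [0.002, -0.057, 0.998, -0.001]
wrist_force: [-2.1, 1.0, 11.7]
opening: 0.232
grasp_force: 60.9
5.225 [ 0.5866 -0.0076  0.1754] yaw of y 96.57807238042305 z [ 4.1e-03 -9.0e-04 -1.0e+00] open 0.23248083382488896 grip 60.900760889053345 [-2.1  1.  11.7] [-0.22  0.29  1.65  0.    1.2  -1.9 ]
```

```bash
python3 -m jog '[-0.0025,0,-0.004,0,0,0,1, -0.0025,0,-0.008,0,0,0,1, -0.0025,0,-0.013,0,0,0,1, -0.0025,0,-0.018,0,0,0,1, -0.0025,0,-0.018,0,0,0,1]'
python3 -c "
from st import *
st()"
```

```text
time_s: 5.85
eef_pos: [0.5878, -0.0071, 0.1913]
eef_rot: [0.0, -0.057, 0.998, -0.0]
wrist_force: [0.0, -0.3, -3.2]
opening: 0.234
grasp_force: 58.9
5.85 [ 0.5878 -0.0071  0.1913] yaw of y 96.56882734989603 z [ 8.e-04 -2.e-04 -1.e+00] open 0.23362531076318782 grip 58.9009827375412 [ 0.  -0.3 -3.2] [-0.21  0.27  1.63  0.    1.23 -1.9 ]
```

The wrist carries only the door's weight, so it is free. I'll lift it fully.

```bash
python3 -m jog '[0,0,-0.01,0,0,0,1, 0,0,-0.025,0,0,0,1, 0,0,-0.04,0,0,0,1, 0,0,-0.055,0,0,0,1, 0,0,-0.07,0,0,0,1, 0,0,-0.085,0,0,0,1, 0,0,-0.1,0,0,0,1, 0,0,-0.115,0,0,0,1, 0,0,-0.125,0,0,0,1, 0,0,-0.13,0,0,0,1, 0,0,-0.13,0,0,0,1, 0,0,-0.13,0,0,0,1]'
python3 - <<'E'
from st import *
p,M=st();a=np.radians(-3.3)
print("delta tool",(M.T@([.536,.2295,p[2]]-p)).round(4))
E
```

```text
time_s: 7.35
eef_pos: [0.5873, -0.007, 0.32]
eef_rot: [-0.001, -0.057, 0.998, 0.0]
wrist_force: [-0.1, 0.3, -1.8]
opening: 0.232
grasp_force: 58.9
7.35 [ 0.5873 -0.007   0.32  ] yaw of y 96.57211502604841 z [-1.2e-03  3.0e-04 -1.0e+00] open 0.2319885742733032 grip 58.8811719417572 [-0.1  0.3 -1.8] [-0.21  0.16  1.5  -0.    1.48 -1.9 ]
delta tool [2.390e-02 2.408e-01 1.000e-04]
```

```bash
python3 -m jog '[0.001,0.01,0,0,0,0.007,1, 0.003,0.03,0,0,0,0.02,1, 0.005,0.05,0,0,0,0.035,1, 0.007,0.07,0,0,0,0.05,1, 0.009,0.09,0,0,0,0.065,1, 0.011,0.11,0,0,0,0.08,1, 0.013,0.13,0,0,0,0.095,1, 0.015,0.15,0,0,0,0.11,1, 0.017,0.17,0,0,0,0.125,1, 0.019,0.19,0,0,0,0.14,1, 0.021,0.21,0,0,0,0.155,1, 0.023,0.225,0,0,0,0.165,1, 0.0235,0.235,0,0,0,0.17,1, 0.024,0.241,0,0,0,0.172,1, 0.024,0.241,0,0,0,0.172,1, 0.024,0.241,0,0,0,0.172,1, 0.024,0.241,0,0,0,0.172,1]'
python3 - <<'E'
from st import *
import cv2
p,M=st()
c=camera("scene");K=c['mtx'];T=np.linalg.inv(c['extrinsics']);k=5;ox,oy=290,190
f=cv2.resize(np.ascontiguousarray(c['frame'][oy:oy+120,ox:ox+140,::-1]),None,fx=k,fy=k,interpolation=cv2.INTER_CUBIC)
def pr(P):
    q=T@np.r_[P,1];u=K@np.array([q[0],-q[1],-q[2]]);return ((u[:2]/u[2]-[ox,oy]+.5)*k)
def box(cen,yaw,lo,hi,col):
    a=np.radians(yaw);Rz=np.array([[np.cos(a),-np.sin(a),0],[np.sin(a),np.cos(a),0],[0,0,1]])
    C=[[lo[i],hi[i]] for i in range(3)]
    V=[(i,j,l) for i in(0,1) for j in(0,1) for l in(0,1)]
    q={v:pr(cen+Rz@[C[i][v[i]] for i in range(3)]) for v in V}
    for v in V:
        for w in V:
            if sum(abs(np.array(v)-w))==1 and v<w: cv2.line(f,tuple(map(int,q[v])),tuple(map(int,q[w])),col,1)
S=np.array([.5309,.2295,.115])
for s in(-1,1):
    y=sorted([s*.058,s*.076]);box(S,-3.3,[-.0225,y[0],.018],[.0225,y[1],.023],(0,255,0))
G=np.array([p[0],p[1],p[2]-.0135])
box(G,-3.3,[-.008,-.048,-.054],[.008,.048,-.038],(255,255,0))
box(G,-3.3,[-.003,-.030,-.124],[.003,.030,-.054],(0,0,255))
cv2.imwrite('pics/a4.png',f)
E
```

```text
time_s: 9.48
eef_pos: [0.5363, 0.2292, 0.3208]
eef_rot: [0.0, 0.029, 1.0, -0.0]
wrist_force: [0.2, -0.2, -2.5]
opening: 0.231
grasp_force: 58.9
9.475 [0.5363 0.2292 0.3208] yaw of y 86.67961879432121 z [ 0.e+00 -2.e-04 -1.e+00] open 0.23096475483069673 grip 58.88017237186432 [ 0.2 -0.2 -2.5] [ 0.2   0.15  1.51 -0.    1.48 -1.31]
```

View pics/a4.png

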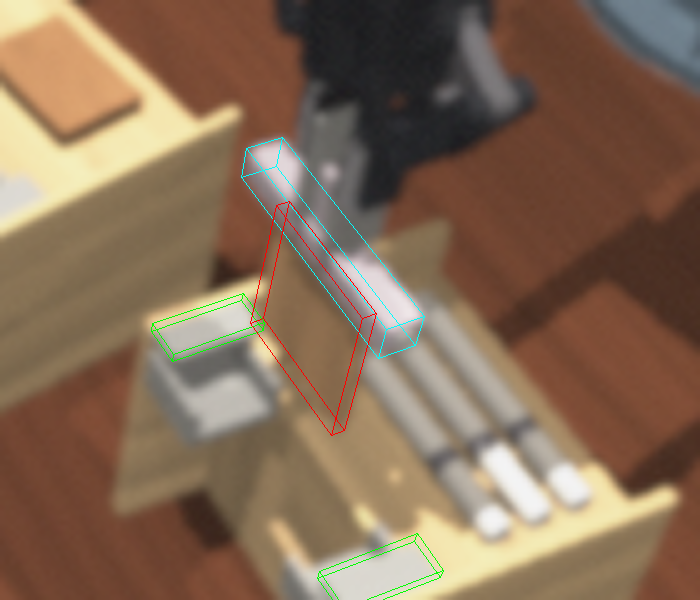

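The carried door matches the model in this view: bar at (330,250), panel upright. The modelled lips lie on the pen cabinet's lips at (205,325) and (380,570). I'll shift 3 mm back toward the robot and lower.

```bash
python3 -m jog '[0.003,0,0.005,0,0,0,1, 0.003,0,0.015,0,0,0,1, 0.003,0,0.03,0,0,0,1, 0.003,0,0.045,0,0,0,1, 0.003,0,0.06,0,0,0,1, 0.003,0,0.075,0,0,0,1, 0.003,0,0.09,0,0,0,1, 0.003,0,0.1,0,0,0,1, 0.003,0,0.108,0,0,0,1, 0.003,0,0.115,0,0,0,1, 0.003,0,0.115,0,0,0,1]'
python3 -c "
from st import *
st()"
```

```text
time_s: 10.9
eef_pos: [0.5329, 0.2298, 0.2053]
eef_rot: [-0.0, 0.029, 1.0, -0.0]
wrist_force: [-1.1, -0.2, -1.4]
opening: 0.232
grasp_force: 58.9
10.9 [0.5329 0.2298 0.2053] yaw of y 86.72076710249343 z [-8.e-04 -2.e-04 -1.e+00] open 0.23175254706596943 grip 58.87958228588104 [-1.1 -0.2 -1.4] [ 0.2   0.24  1.64 -0.    1.26 -1.31]
```

```bash
python3 -m jog '[0,0,0.004,0,0,0,1, 0,0,0.009,0,0,0,1, 0,0,0.014,0,0,0,1, 0,0,0.019,0,0,0,1, 0,0,0.024,0,0,0,1, 0,0,0.027,0,0,0,1, 0,0,0.029,0,0,0,1, 0,0,0.029,0,0,0,1]'
python3 -c "
from st import *
st()"
```

```text
time_s: 11.9
eef_pos: [0.5331, 0.2298, 0.1767]
eef_rot: [-0.0, 0.029, 1.0, -0.0]
wrist_force: [0.6, -0.1, -2.1]
opening: 0.234
grasp_force: 58.9
11.9 [0.5331 0.2298 0.1767] yaw of y 86.71593880955093 z [-2.e-04 -0.e+00 -1.e+00] open 0.2340648132638388 grip 58.879326581954956 [ 0.6 -0.1 -2.1] [ 0.2   0.28  1.66  0.    1.2  -1.31]
```

```bash
python3 -m jog '[0,0,0.001,0,0,0,1, 0,0,0.002,0,0,0,1, 0,0,0.0025,0,0,0,1, 0,0,0.0025,0,0,0,1]'
python3 -c "
from st import *
st()"
```

```text
time_s: 12.4
eef_pos: [0.5334, 0.2299, 0.1755]
eef_rot: [0.0, 0.029, 1.0, 0.0]
wrist_force: [-3.5, -1.4, 5.7]
opening: 0.232
grasp_force: 60.5
12.4 [0.5334 0.2299 0.1755] yaw of y 86.72302679764316 z [ 9.e-04  1.e-04 -1.e+00] open 0.2318188584656208 grip 60.53752899169922 [-3.5 -1.4  5.7] [ 0.2   0.28  1.66 -0.    1.2  -1.31]
```

The force changes at z 0.1755, the height where the door was gripped at home, so it is seated. I'll release and then retreat upward.

```bash
python3 -m jog '[0,0,0,0,0,0,0, 0,0,0,0,0,0,0, 0,0,0,0,0,0,0, 0,0,0,0,0,0,0, 0,0,0,0,0,0,0, 0,0,0,0,0,0,0, 0,0,0,0,0,0,0, 0,0,0,0,0,0,0]'
python3 -m jog '[0,0,-0.01,0,0,0,0, 0,0,-0.025,0,0,0,0, 0,0,-0.045,0,0,0,0, 0,0,-0.07,0,0,0,0, 0,0,-0.1,0,0,0,0, 0,0,-0.13,0,0,0,0, 0.04,0,-0.16,0,0,0,0, 0.09,0,-0.16,0,0,0,0, 0.14,0,-0.16,0,0,0,0, 0.15,0,-0.16,0,0,0,0, 0.15,0,-0.16,0,0,0,0]'
python3 - <<'E'
from st import *
import cv2
st();o=[]
for n,x,y in(("top",80,220),("scene",300,220)):
    c=camera(n);f=c['frame'][y:y+100,x:x+100,::-1];o.append(cv2.resize(f,(400,400),interpolation=cv2.INTER_CUBIC))
    for nm in("door_grip","pin_left","pin_right"):print(n,nm,[(np.round(d['xyz'],3).tolist(),d['confidence']) for d in spot_in(c,nm)])
cv2.imwrite('pics/a5.png',np.hstack(o))
E
```

```text
time_s: 13.4
eef_pos: [0.5331, 0.2298, 0.1743]
eef_rot: [0.0, 0.029, 1.0, 0.0]
wrist_force: [0.6, 0.3, -0.8]
opening: 0.999
grasp_force: 0.0
time_s: 14.78
eef_pos: [0.3837, 0.2386, 0.3356]
eef_rot: [0.001, 0.028, 1.0, 0.0]
wrist_force: [0.8, -0.0, 1.1]
opening: 1.001
grasp_force: 0.0
14.775 [0.3837 0.2386 0.3356] yaw of y 86.75349740186662 z [ 2.8e-03  7.0e-04 -1.0e+00] open 1.001175112927938 grip 0.0 [ 0.8 -0.   1.1] [ 0.29 -0.17  1.8  -0.    1.51 -1.22]
top door_grip [([0.702, -0.341, 0.113], 0.92), ([0.53, 0.226, 0.135], 0.59), ([0.704, 0.065, 0.061], 0.58)]
top pin_left [([0.711, 0.087, 0.079], 0.63), ([0.528, 0.26, 0.151], 0.51), ([0.663, -0.357, 0.148], 0.51)]
top pin_right [([0.74, -0.326, 0.151], 0.71), ([0.694, 0.047, 0.074], 0.46)]
scene door_grip [([0.711, 0.086, 0.077], 0.81), ([0.71, -0.337, 0.109], 0.81), ([0.533, 0.234, 0.124], 0.69)]
scene pin_left [([0.714, 0.085, 0.08], 0.67), ([0.536, 0.255, 0.156], 0.61), ([0.667, -0.349, 0.153], 0.51)]
scene pin_right [([0.742, -0.328, 0.15], 0.66), ([0.527, 0.205, 0.152], 0.46), ([0.695, 0.047, 0.082], 0.43)]
```

View pics/a5.png

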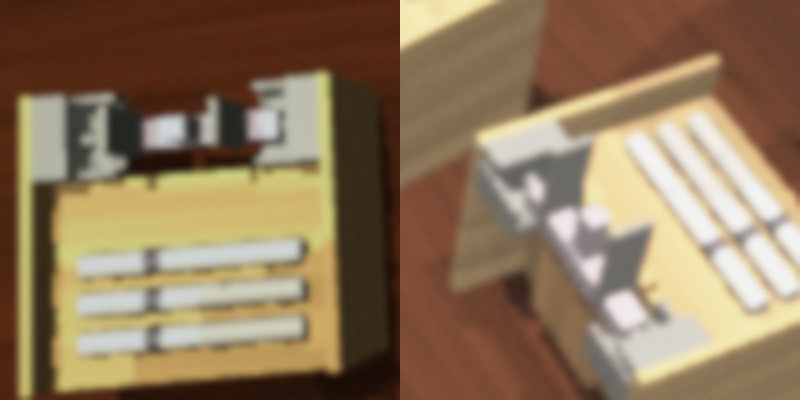

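The door hangs upright in the pen cabinet's seat with its tabs sprung apart: in top at about (109,252) and (136,250), with the bar ends under the lips. The gripper is clear, so I'll hand in.

```bash
python3 -c "
from bench import *
print(hand_in())"
```

```text
the job is handed in; nothing more can be done
None
```

I moved the door to the marker-pen cabinet and handed the job in at about 15 s of robot time; the last pictures show it hanging upright with its tabs sprung apart and the gripper clear, but no verdict came back.

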